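Gauge a dowel pin in a taper slot and mark the reading

ROBOT

A 7-joint arm with a two-finger parallel gripper is mounted at the origin on a cart in front of the work surface, level with it; the furniture and walls round the work are solid. World frame = base frame: x ahead of the robot, y to its left, z up, the work surface at z = 0. Lengths are in m, angles in degrees, forces in N, time in s.
With the tool pointing down it reaches from about 0.425 to 0.875 m from the base axis. Payload 4.7 kg.
Tool frame: the origin (TCP) lies midway between the tips of the shut fingers; the grasp point (between the pads) lies 19 mm behind it; z points along the fingers, y is the direction in which the jaws open and shut (so a half turn about z gives the same grasp; the last joint's range is limited). The gripper opens to 87 mm and grips with 3 to 60 N. Pads are 19 mm wide; open, the fingers measure 117 mm over their backs; the gripper's body (75 mm by 190 mm) begins 51 mm behind the grasp point.
Start: joints at [68.188, 18.392, -4.016, 83.108, 1.295, 78.541, -3.26], TCP at [0.25, -0.6, 0.193] pointing down, gripper open.
Joint ranges: [-163.93, 163.93], [-17.29, 119.83], [-79.2, 71.16], [3.27, 140.29], [-89.18, 269.18], [5.43, 117.66], [-154.24, 154.24]. Speed limits (degrees/s): [147.25, 147.25, 180, 180, 180, 180, 180].

INTERFACE

Orientations are given as [roll, pitch, yaw] about the fixed x, y, z axes, in that order (R = Rz(yaw) Ry(pitch) Rx(roll)).
In Python, from cell import env gives the robot as it stands. The module is installed in compiled form; this text tells all that it offers.
- The arm moves only by the tool servo_tool, never from a script. Its argument "plan" is a list of rows, each a list of 3 entries, a list of its own where there are three numbers: the opening, from 0 (shut) to 1 (fully open), then the shift along the tool's x, y, z in cm, then the turn, a rotation vector about the tool's x, y, z in degrees. A call has 1 to 20 rows; each row shifts and turns the pose as measured when the row begins, along the tool's axes as they then stand; what a row does not reach is not made up. A row lasts 1/12 s, in which the tool goes at most 41.7 mm and 7.16 degrees, less where a joint would pass 70% of its speed; a pose out of reach is approached as far as the arm can. A call is refused whole if a number of a shift passes 4.17 or a number of a turn 7.16, either way. A call with a gripper value outside its range is refused whole. The fingers move at their own pace and stop on an object; "force" is the grip in N (left out, the last holds). Time passes only in rows, so rows that do not move let the fingers close. It gives the time, the measured TCP pose, the force and the opening at its end, in the units of the state.
- env.get_obs(): the state, without advancing time (a new reading comes with each control period).
- env.read_camera(name): name is "scene" or "side" or "wrist"; returns a dict with "image" (384x512x3 uint8, blue, green, red), "fx", "fy", "cx", "cy" (pixels), "k1" (the pictures are not rectified: a ray, as slopes to the right and down, at radius r is drawn at 1 + k1 r^2 times it, then the intrinsics apply), "rvec" (rotation vector, rad) and "tvec" (3), from world to camera coordinates, as OpenCV has them; the wrist camera has in their place "T_tool_cam" (4x4, takes a point from camera to tool coordinates, whose origin is the TCP and whose axes are the flange's). Camera axes: x right, y down, z forward; pixel columns grow to the right and rows downward; lengths in m; the calibration is good to about 2 mm. A picture is of the moment at which its call begins: read the wrist's pose just before it. There is no depth.
- env.sign_off(): hands the job in, once; it reports no verdict.
The state is a dict: "time_s": time; "qpos": joint angles; "joint_velocities": joint speeds; "effort": joint torques, N m; "tool_pos": TCP position; "tool_rot": TCP orientation; "force": force on the tool from outside, world axes, zero at the start; "wrist_torque": the same for the moment, N m; "grip_width": finger opening in m.
Only numpy, scipy, OpenCV 4.12 (cv2) and the standard library are available. Lean on these libraries where they do the work, as an engineer would, in place of code of your own. Each camera call takes 0.05 s, during which the arm holds its last target. There are 200 camera calls.

TASK

Find out where the steel pin jams in the taper gauge: stand it upright on the gauge plate in the wide end of the slot, and slide it along between fence and jaw until it is lightly wedged against both, pushing firmly but never letting either of them bear on it with more than about 20 N. Leave the pin standing wedged there, still upright, then slide the black knob so that its red pointer stands level with the middle of the pin, and let everything go. Leave the other parts alone.

Things in the scene. Friction and masses are not known exactly. Their poses are not given: they have to be found in the camera images.
- pin_mid (a point): Middle (half-way up, 45 mm above its foot) of the loose ground steel dowel pin, 20 mm diameter, 90 mm tall, about 0.2 kg, that stands upright on the worktop to the left of the gauge. z is the pin's axis.
- gauge: Taper gauge: dark steel plate fixed to the worktop, 8 mm thick, from x = -90 to 90 mm and y = -82 to 53 mm of its own frame, carrying fence, jaw and pointer. Origin on the plate's underside; x runs along the slot from the wide mouth (-x) to the narrow end (+x), z up. A pin touching the fence has its axis at y = 0. At x = -62, y = 3.5 mm the pin goes down freely in every run.
- fence: Straight aluminium fence with black tick marks, 150 mm long, 18 mm thick, top 36 mm above the worktop, fixed on the gauge plate. Same origin and axes as the gauge; its face toward the slot is the plane y = -10 mm, from x = -75 to 75 mm.
- jaw: Steel jaw opposite the fence (+y side of the slot), top 36 mm above the worktop; the pose given is its dark guide rail's: axes as the gauge, origin 8 mm above the gauge's. On the rail a steel block is clamped at an unknown place, not given here; its face leans 12 degrees, so the slot narrows toward +x. The pin jams somewhere between gauge x = -25 and 35 mm: find it by feel.
- pointer (a joint): Sliding pointer, m along the gauge's x axis; at 0 the pointer tip is at x = 0 of the gauge. Range -0.060 to 0.062; starts near the narrow end. Slides with about 1.5 N friction and stays where it is left.
- pointer_grip (a point): Centre of the upright black grip plate of the pointer: 12 mm thick along the gauge's x, 24 mm along y, its top 14 mm above this point, its foot 22 mm below; it stands 62 mm to the -y side of the slot's middle line. Best pinched from above along the gauge's x.
- bearing_mid (a point): Centre of a loose ball bearing, 52 mm diameter, 15 mm high; leave alone.
- bush_mid (a point): Centre of a loose flanged brass bush, 38 mm diameter, 34 mm high; leave alone.
- casting_mid (a point): Centre of a loose grey valve block, 40x72x44 mm; leave alone.
- pointer_mark (a point): The point of the slot's middle line (y = 0 of the gauge, 53 mm above the worktop) that the red pointer indicates; it moves with the pointer. The red bar itself is 5 mm wide along the gauge's x and lies across the fence, 3 mm above its top.
Mind the look-alikes: they are no part of the job. Leave any green look-alike of the part that bears pin_mid alone.

How it is judged (in metres and radians):
On the way:
1. the pin stands upright on the gauge plate and is wedged: it presses on the fence and on the jaw at once with at least 4 N each (contact force between pin and fence above 4 N and contact force between pin and jaw above 4 N and angle between pin_mid's own z axis and vertical below 0.08 rad and z of pin_mid in the frame of gauge below 0.057 m), for 0.15 s.
At the end, for the whole second after the job is handed in: The pin stands upright (within 0.05 rad) on the gauge plate, at rest and still wedged: it presses on fence and jaw with over 1 N each; the point of the slot's middle line that the red pointer indicates lies within 5 mm of the pin's axis; everything is released (contact force between pin and fence above 1 N and contact force between pin and jaw above 1 N and z of pin_mid in the frame of gauge between 0.05 and 0.0555 m and angle between pin_mid's own z axis and vertical below 0.05 rad and linear speed of pin below 0.01 m/s and horizontal distance between pin_mid and pointer_mark below 0.005 m and velocity of joint pointer between -0.005 and 0.005 m/s); the robot touches nothing.
It fails at once if the pin bears on the jaw with more than 25 N (contact force between pin and jaw above 25 N).
It fails at once if the pin bears on the fence with more than 25 N (contact force between pin and fence above 25 N).
It fails at once if the bearing, the bush or the valve block is moved by more than 20 mm (distance of any of bearing_mid, bush_mid, casting_mid from where it was at the start of the episode above 0.02 m).
It also fails if it takes over 72 s, if anything falls off the work surface, if the arm or the gripper's body presses on something with over 40 N, if the wrist force passes 120 N, or if a joint passes its speed limit or range.

## Working session

There is one attempt and no reset: what is moved stays moved. The work goes in short steps, Python scripts to look and compute and a tool call to move; the robot and the scene stay as the last step left them, time stands still between calls to the robot, and variables do not carry over. Pictures are saved under pics/ and viewed, about 8 in all and at most 12, crops included, and the job is handed in when it is done.

Besides the shell and the picture viewer there is one more tool, called after "Emit:" as name([rows], argument=value, ...), one row to a line, values as JSON. servo_tool: Moves the arm, as the interface text tells. Its arguments: {"type":"object","properties":{"plan":{"type":"array"},"force":{"type":"number"}},"required":["plan"]}

```bash
mkdir -p pics; cat > h.py <<'E'
import numpy as np, cv2
from cell import env
def cam(n):
    c=env.read_camera(n); return c
def ext(c,obs=None):
    if 'rvec' in c:
        R,_=cv2.Rodrigues(np.array(c['rvec'],float)); t=np.array(c['tvec'],float).ravel()
        return R.T, -R.T@t      # cam->world rot, cam centre
    from scipy.spatial.transform import Rotation as Ro
    T=np.eye(4); T[:3,:3]=Ro.from_euler('xyz',obs['tool_rot'],degrees=True).as_matrix(); T[:3,3]=obs['tool_pos']
    M=T@np.array(c['T_tool_cam']); return M[:3,:3],M[:3,3]
def ray(c,uv,obs=None):
    R,o=ext(c,obs); K=np.array([[c['fx'],0,c['cx']],[0,c['fy'],c['cy']],[0,0,1.]])
    p=cv2.undistortPoints(np.array([[uv]],float),K,np.array([c['k1'],0,0,0.]))[0,0]
    # invert iteratively k1
    d=R@np.array([p[0],p[1],1]); return o,d
def onz(c,uv,z,obs=None):
    o,d=ray(c,uv,obs); return o+d*(z-o[2])/d[2]
def proj(c,P,obs=None):
    R,o=ext(c,obs); K=np.array([[c['fx'],0,c['cx']],[0,c['fy'],c['cy']],[0,0,1.]])
    q=R.T@(np.array(P)-o); return cv2.projectPoints(q.reshape(1,1,3),np.zeros(3),np.zeros(3),K,np.array([c['k1'],0,0,0.]))[0].ravel()
E
python3 - <<'E'
from h import *
import pickle
o=env.get_obs(); print({k:np.round(v,3) for k,v in o.items()})
C={n:cam(n) for n in('scene','side','wrist')}
pickle.dump((o,C),open('c0.pkl','wb'))
for n in C: print(n,{k:np.round(v,3) for k,v in C[n].items() if k!='image'}, ext(C[n],o)[1])
cv2.imwrite('pics/a.png',cv2.resize(C['scene']['image'],(800,600)))
cv2.imwrite('pics/b.png',cv2.resize(C['side']['image'],(800,600)))
E
```

```text
{'time_s': np.float64(0.0), 'qpos': array([68.188, 18.439, -4.015, 83.177,  1.297, 78.542, -3.259]), 'joint_velocities': array([-0.061,  0.129, -0.002,  0.013, -0.014, -0.064, -0.033]), 'effort': array([-1.0000e-03, -4.9128e+01, -4.0400e-01, -3.1253e+01, -6.4000e-02,
        4.4000e-02,  0.0000e+00]), 'tool_pos': array([ 0.25 , -0.599,  0.192]), 'tool_rot': array([-1.79887e+02,  8.00000e-03,  2.26220e+01]), 'force': array([ 0.242, -0.104,  0.186]), 'wrist_torque': array([ 0.048,  0.04 , -0.045]), 'grip_width': np.float64(0.087)}
scene {'fx': np.float64(430.908), 'fy': np.float64(430.908), 'cx': np.float64(255.125), 'cy': np.float64(186.225), 'k1': np.float64(-0.038), 'rvec': array([ 2.038, -0.498,  0.274]), 'tvec': array([-0.601,  0.053,  0.993])} [ 0.15932389 -1.02202135  0.52841024]
side {'fx': np.float64(400.804), 'fy': np.float64(400.804), 'cx': np.float64(250.49), 'cy': np.float64(199.023), 'k1': np.float64(-0.109), 'rvec': array([ 0.648,  2.765, -0.958]), 'tvec': array([0.611, 0.079, 0.9  ])} [0.76367895 0.17403966 0.75875699]
wrist {'fx': np.float64(304.561), 'fy': np.float64(304.561), 'cx': np.float64(254.495), 'cy': np.float64(192.218), 'k1': np.float64(0.008), 'T_tool_cam': array([[ 0.001, -0.958, -0.287,  0.079],
       [ 1.   ,  0.001,  0.   ,  0.001],
       [ 0.   , -0.287,  0.958, -0.191],
       [ 0.   ,  0.   ,  0.   ,  1.   ]])} [ 0.32278467 -0.5701452   0.38370076]
```

View pics/a.png

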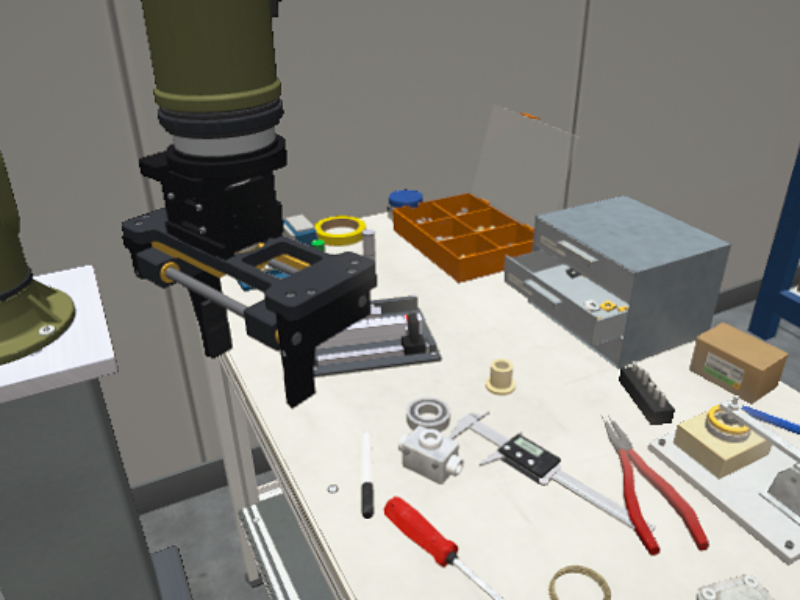

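View pics/b.png

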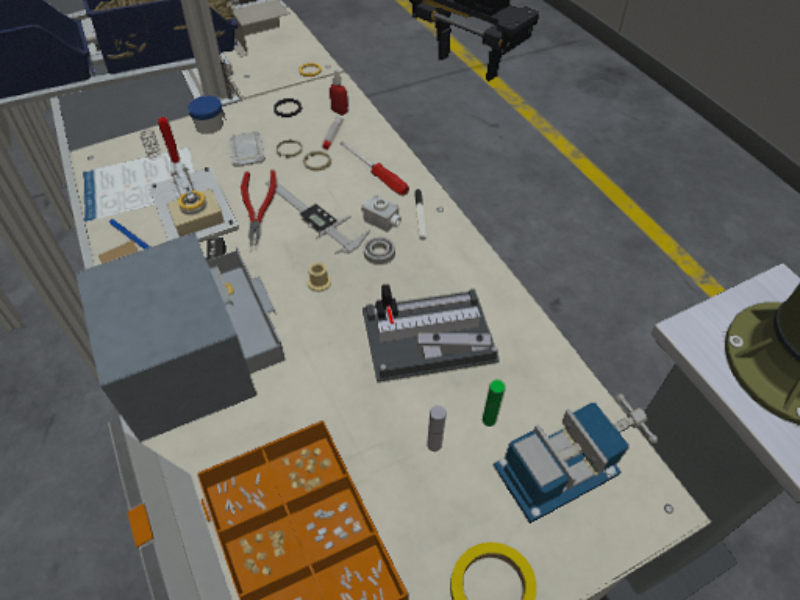

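The side view shows the grey pin at about (437,428) and the green look-alike at (494,403). The gauge is at about (363–497, 290–380), with the pointer at its narrow end (388,300). The grey steel pin is the one meant. Next I'll enlarge this area.

```bash
python3 - <<'E'
from h import *
import pickle
o,C=pickle.load(open('c0.pkl','rb')); c=C['side']; im=c['image']
x0,y0=215,175
cr=im[y0:y0+125,x0:x0+130]; cv2.imwrite('pics/c.png',cv2.resize(cr,None,fx=4.8,fy=4.8,interpolation=cv2.INTER_CUBIC)[:600])
hsv=cv2.cvtColor(im,cv2.COLOR_BGR2HSV)
f=.64
for n,p,z in[('pin top',(437,410),.09),('pin foot',(436,446),0),('green top',(497,385),.09),('c1',(363,300),.008),('c2',(480,290),.008),('c3',(497,362),.008),('c4',(380,380),.008),('bearing',(379,247),.015),('bush',(318,272),.02),('cast',(380,205),.04)]:
    print(n,onz(c,(p[0]*f,p[1]*f),z).round(4))
E
```

```text
pin top [ 0.5516 -0.1371  0.09  ]
pin foot [ 0.5504 -0.1319  0.    ]
green top [ 0.4676 -0.1345  0.09  ]
c1 [ 0.5351 -0.3954  0.008 ]
c2 [ 0.3624 -0.332   0.008 ]
c3 [ 0.4108 -0.2052  0.008 ]
c4 [ 0.5743 -0.253   0.008 ]
bearing [ 0.4667 -0.4806  0.015 ]
bush [ 0.5786 -0.47    0.02  ]
cast [ 0.4327 -0.5466  0.04  ]
```

View pics/c.png

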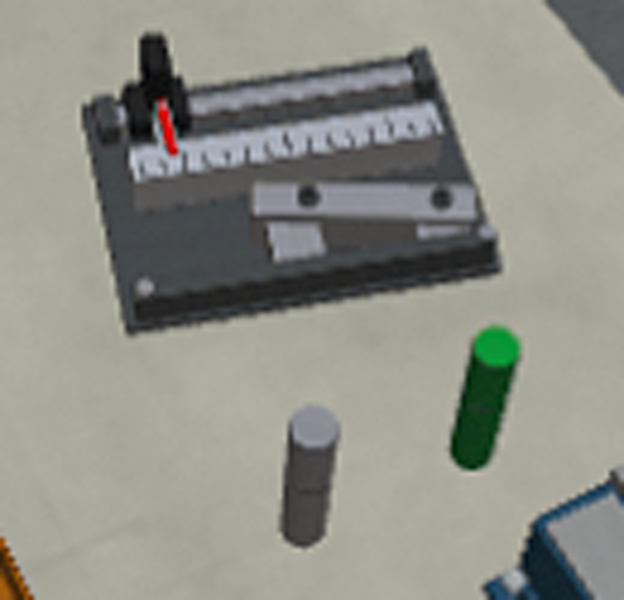

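The enlarged crop confirms the grey steel pin at (313,428), separate from the green one. The gauge's narrow end and pointer face image left (world +x), and its yaw is about -18°. I'll move to a viewing pose above both.

Emit:
servo_tool([
  [1,[3.25,-2.2,-0.5],[0,0,0]],
  [1,[3.25,-2.2,-0.5],[0,0,0]],
  [1,[3.25,-2.2,-0.5],[0,0,0]],
  [1,[3.25,-2.2,-0.5],[0,0,0]],
  [1,[3.25,-2.2,-0.5],[0,0,0]],
  [1,[3.25,-2.2,-0.5],[0,0,0]],
  [1,[3.25,-2.2,-0.5],[0,0,0]],
  [1,[3.25,-2.2,-0.5],[0,0,0]],
  [1,[3.25,-2.2,-0.5],[0,0,0]],
  [1,[3.25,-2.2,-0.5],[0,0,0]],
  [1,[3.25,-2.2,-0.5],[0,0,0]],
  [1,[3.25,-2.2,-0.5],[0,0,0]],
])

```text
time_s: 1.15
tool_pos: [0.5102, -0.1997, 0.247]
tool_rot: [-179.6, 0.6, 21.2]
force: [0.4, -0.1, -0.3]
grip_width: 0.087
```

Emit:
servo_tool([
  [1,[0,0,0],[0,0,-7]],
  [1,[0,0,0],[0,0,-7]],
  [1,[0,0,0],[0,0,-7]],
  [1,[0,0,0],[0,0,-7]],
  [1,[0,0,0],[0,0,-7]],
  [1,[0,0,0],[0,0,-7]],
  [1,[0,0,0],[0,0,-7]],
  [1,[0,0,0],[0,0,0]],
])

```text
time_s: 1.82
tool_pos: [0.5167, -0.1823, 0.2466]
tool_rot: [-179.3, -0.3, 71.8]
force: [-0.1, 0.1, 0.2]
grip_width: 0.0871
```

```bash
python3 - <<'E'
from h import *
import pickle
o=env.get_obs(); c=cam('wrist'); pickle.dump((o,c),open('c1.pkl','wb'))
print(o['tool_pos'],o['tool_rot'])
cv2.imwrite('pics/d.png',cv2.resize(c['image'],(800,600)))
E
```

```text
[ 0.5167278  -0.18225716  0.24659867] [-179.29642572   -0.27317503   71.77101613]
```

View pics/d.png

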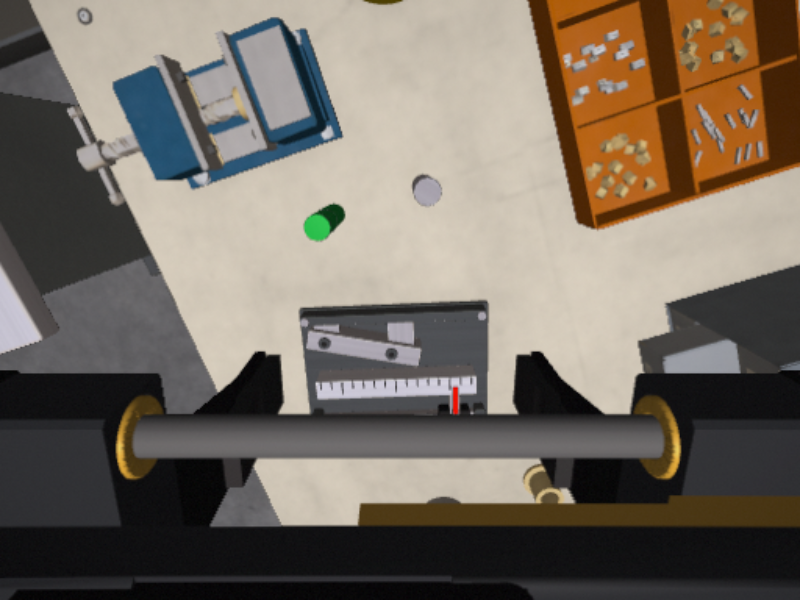

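The wrist view shows the pin top at (427,190), the green look-alike at (318,226), the plate's back corners at (300,310) and (488,302), the fence strip at (316–477, 375–400), and the red bar at (456,400).

```bash
cat > loc.py <<'E'
from h import *
def line_pts(c,o,u0,u1,z,rows,fn):
    pass
E
python3 - <<'E'
from h import *
import pickle
o,c=pickle.load(open('c1.pkl','rb')); im=c['image']; g=cv2.cvtColor(im,cv2.COLOR_BGR2GRAY); f=.64
hsv=cv2.cvtColor(im,cv2.COLOR_BGR2HSV)
P=lambda p,z: onz(c,(p[0]*f,p[1]*f),z,o)
# pin top: bluish-grey disc vs cream table
sub=hsv[105:140,255:295]; m=((sub[...,1]<22)&(sub[...,2]>90)).astype(np.uint8)*255
m=cv2.morphologyEx(m,cv2.MORPH_OPEN,np.ones((3,3)))
cs,_=cv2.findContours(m,cv2.RETR_EXTERNAL,cv2.CHAIN_APPROX_NONE)
for k in cs:
    (u,v),r=cv2.minEnclosingCircle(k); print('pin',u+255,v+105,r,cv2.contourArea(k),onz(c,(u+255,v+105),.09,o).round(4), 'r mm',r/304*(o['tool_pos'][2]+.137-.09)*1000)
# fence strip
m=np.zeros_like(g); m[225:275,195:310]=(g[225:275,195:310]>150)*255
m=cv2.morphologyEx(m,cv2.MORPH_CLOSE,np.ones((3,7)))
cs,_=cv2.findContours(m,cv2.RETR_EXTERNAL,cv2.CHAIN_APPROX_NONE)
k=max(cs,key=cv2.contourArea); bx=cv2.boxPoints(cv2.minAreaRect(k)); print('fence px',bx/f)
W=np.array([onz(c,p,.036,o) for p in bx]); print(W.round(4)); print([np.linalg.norm(W[i]-W[(i+1)%4]).round(4) for i in range(4)])
e=[W[i]-W[(i+1)%4] for i in range(4)]; L=max(e,key=lambda v:v[0] if np.linalg.norm(v)>.1 else -9); yaw=np.arctan2(L[1],L[0]); print('yaw',np.degrees(yaw))
R=np.array([[np.cos(yaw),-np.sin(yaw)],[np.sin(yaw),np.cos(yaw)]])
org=W[:,:2].mean(0)-R@np.array([0,-.019]); print('origin',org,'slot start',org+R@[-.062,.0035])
for p in[(300,310),(488,302)]:
    w=P(p,.008)[:2]; print('corner gauge frame',R.T@(w-org))
print('red tip',R.T@(P((456,388),.042)[:2]-org))
cv2.imwrite('pics/e.png',cv2.resize(im[170:280,180:320],None,fx=5,fy=5,interpolation=cv2.INTER_CUBIC))
E
```

```text
pin 273.4357795715332 122.11467933654785 9.248027801513672 239.0 [ 0.5529 -0.1347  0.09  ] r mm 8.931607491576603
fence px [[304.6875 412.5   ]
 [304.6875 371.875 ]
 [475.     371.875 ]
 [475.     412.5   ]]
[[ 0.3834 -0.2987  0.036 ]
 [ 0.3986 -0.2595  0.036 ]
 [ 0.5482 -0.3076  0.036 ]
 [ 0.5369 -0.3479  0.036 ]]
[np.float64(0.0421), np.float64(0.1571), np.float64(0.0418), np.float64(0.1613)]
yaw -17.742391473429887
origin [ 0.47255702 -0.28532867] slot start [ 0.41457255 -0.2631014 ]
corner gauge frame [-0.0851886   0.05317746]
corner gauge frame [0.0927264  0.06052581]
red tip [ 0.06106655 -0.01143981]
```

View pics/e.png

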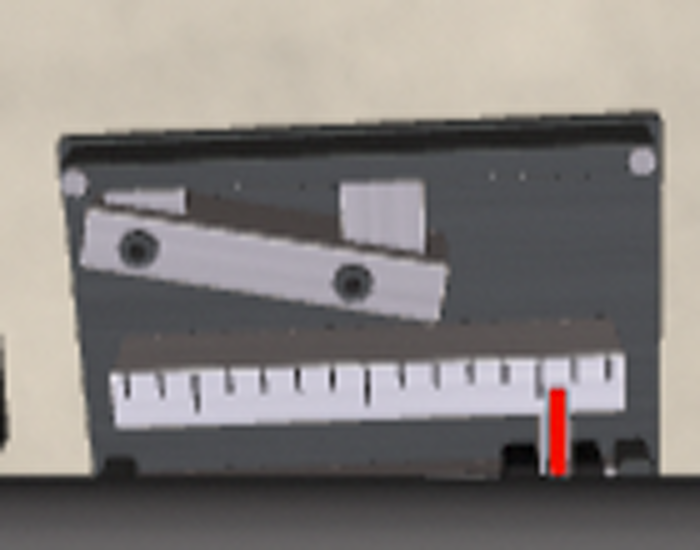

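The crop gives the fence top corners as (110,374), (624,352), (625,410) and (116,430), and the jaw's face edge as (80,267) to (440,320). I'll convert these to gauge and world positions.

```bash
python3 - <<'E'
from h import *
import pickle
o,c=pickle.load(open('c1.pkl','rb'))
P=lambda p,z: onz(c,(180+p[0]/5,170+p[1]/5),z,o)[:2]
W=np.array([P(p,.036) for p in[(110,374),(624,352),(625,410),(116,430)]])
print([np.linalg.norm(W[i]-W[(i+1)%4]).round(4) for i in range(4)])
L=W[1]-W[0]+W[2]-W[3]; yaw=np.arctan2(L[1],L[0]); print('yaw',np.degrees(yaw))
R=np.array([[np.cos(yaw),-np.sin(yaw)],[np.sin(yaw),np.cos(yaw)]])
org=W.mean(0)-R@np.array([0,-.019]); print('origin',org,'slot start',org+R@[-.062,.0035])
G=lambda p,z:(R.T@(P(p,z)-org)).round(4)
print('plate corners',G((62,140),.008),G((660,118),.008),'screws')
a,b=G((80,267),.036),G((440,320),.036);print('jaw',a,b,np.degrees(np.arctan2(*(b-a)[::-1])))
# axis y=0 pin r 10: distance to jaw line =10mm
d=(b-a)/np.linalg.norm(b-a); n=np.array([-d[1],d[0]]); 
# n.(a-(x,0))=.01
x=a[0]-(0.01-n[1]*a[1])/n[0]; print('jam x est',x,'world',org+R@[x,0])
print('red',G((558,395),.044))
d0=np.array([.5525,-.1355])-o['tool_pos'][:2]; t=np.radians(o['tool_rot'][2]); print('to pin tool xy', d0@[np.cos(t),np.sin(t)],d0@[np.sin(t),-np.cos(t)])
E
```

```text
[np.float64(0.149), np.float64(0.0185), np.float64(0.1492), np.float64(0.0181)]
yaw -15.19724263349353
origin [ 0.47894622 -0.28262544] slot start [ 0.42003191 -0.26299499]
plate corners [-0.0875  0.0532] [0.0894 0.0516] screws
jaw [-0.0797  0.0237] [0.0219 0.0027] -11.678180050562604
jam x est -0.014440751564280666 world [ 0.46501047 -0.2788399 ]
red [ 0.0545 -0.0185]
to pin tool xy 0.05560070197720298 0.019350568168158905
```

Emit:
servo_tool([
  [0.7,[0,0,0],[-0.7,-0.3,-3]],
  [0.7,[1.8,0.75,0],[0,0,0]],
  [0.7,[1.8,0.75,0],[0,0,0]],
  [0.7,[1.8,0.75,0],[0,0,0]],
  [0.7,[0,0,2],[0,0,0]],
  [0.7,[0,0,2],[0,0,0]],
  [0.7,[0,0,2],[0,0,0]],
  [0.7,[0,0,2],[0,0,0]],
  [0.7,[0,0,1],[0,0,0]],
  [0.7,[0,0,0],[0,0,0]],
])

```text
time_s: 2.7
tool_pos: [0.5551, -0.1358, 0.1533]
tool_rot: [179.8, 0.0, 72.3]
force: [-0.1, -1.0, -1.1]
grip_width: 0.0608
```

```bash
cat > rel.py <<'E'
import sys
from h import *
o=env.get_obs(); p=o['tool_pos']; t=np.radians(o['tool_rot'][2])
print('pos',p.round(4),'rot',o['tool_rot'].round(2),'F',o['force'].round(2),'M',o['wrist_torque'].round(2),'w',round(o['grip_width'],4))
y=np.radians(-15.2); R=np.array([[np.cos(y),-np.sin(y)],[np.sin(y),np.cos(y)]]); org=np.array([.4789,-.2826])
print('gauge xy mm',(R.T@(p[:2]-org)*1000).round(2),'F gauge',(R.T@o['force'][:2]).round(2))
if len(sys.argv)>2:
    d=np.array([float(sys.argv[1]),float(sys.argv[2])])
    if len(sys.argv)>3: d=org+R@d
    d-=p[:2]; print('tool shift cm',(100*d@[np.cos(t),np.sin(t)]).round(2),(100*d@[np.sin(t),-np.cos(t)]).round(2))
E
python3 rel.py .5525 -.1355; python3 - <<'E'
from h import *
o=env.get_obs(); c=cam('wrist'); cv2.imwrite('pics/f.png',c['image'])
print(proj(c,[.5525,-.1355,.09],o))
E
```

```text
pos [ 0.5551 -0.1358  0.1533] rot [1.7984e+02 4.0000e-02 7.2280e+01] F [-0.12 -0.96 -1.09] M [-0.02 -0.08  0.01] w 0.0608
gauge xy mm [ 35.04 161.61] F gauge [ 0.13 -0.96]
tool shift cm -0.05 -0.26
[250.97463312 194.9170887 ]
```

View pics/f.png

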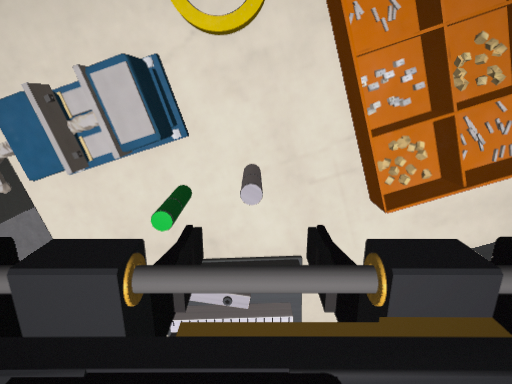

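The pin top sits at (251,194), right where I predicted. The green pin at (165,222) is clear. I'll descend and grip.

Emit:
servo_tool([
  [0.7,[0,-0.25,1],[0,0,-2.5]],
  [0.7,[0,0,2],[0,0,0]],
  [0.7,[0,0,2],[0,0,0]],
  [0.7,[0,0,2],[0,0,0]],
  [0.7,[0,0,2],[0,0,0]],
  [0.7,[0,0,1.3],[0,0,0]],
  [0.7,[0,0,0],[0,0,0]],
])

```text
time_s: 3.33
tool_pos: [0.562, -0.139, 0.0587]
tool_rot: [178.8, 0.1, 74.2]
force: [-1.0, 0.0, -0.2]
grip_width: 0.0612
```

```bash
python3 rel.py .5525 -.1355
```

```text
pos [ 0.562  -0.139   0.0587] rot [1.7875e+02 1.3000e-01 7.4230e+01] F [-0.98  0.04 -0.19] M [ 0.01 -0.    0.03] w 0.0612
gauge xy mm [ 42.57 160.35] F gauge [-0.95 -0.22]
tool shift cm 0.08 -1.01
```

Emit:
servo_tool([
  [0.7,[0.1,-0.5,0.2],[1.2,0,-0.6]],
  [0.7,[0,-0.5,0.5],[0,0,0]],
  [0.7,[0,0,0.6],[0,0,0]],
  [0.7,[0,0,0.6],[0,0,0]],
  [0.7,[0,0,0],[0,0,0]],
])

```text
time_s: 3.75
tool_pos: [0.5554, -0.1361, 0.0431]
tool_rot: [179.7, 0.2, 74.8]
force: [0.3, 0.4, -0.8]
grip_width: 0.0608
```

```bash
python3 rel.py .5525 -.1355
```

```text
pos [ 0.5554 -0.1361  0.0431] rot [1.7966e+02 1.5000e-01 7.4770e+01] F [ 0.3   0.38 -0.83] M [-0.05 -0.07  0.  ] w 0.0608
gauge xy mm [ 35.45 161.41] F gauge [0.19 0.44]
tool shift cm -0.02 -0.3
```

Emit:
servo_tool([
  [0.7,[0,-0.3,0.2],[0.3,0,0]],
  [0.7,[0,0,0],[0,0,0]],
  [0.2,[0,0,0],[0,0,0]],
  [0.1,[0,0,0],[0,0,0]],
  [0,[0,0,0],[0,0,0]],
  [0,[0,0,0],[0,0,0]],
  [0,[0,0,0],[0,0,0]],
  [0,[0,0,0],[0,0,0]],
], force=45)

```text
time_s: 4.42
tool_pos: [0.5533, -0.1356, 0.0423]
tool_rot: [179.8, 0.2, 74.8]
force: [-0.1, 0.3, -0.1]
grip_width: 0.0291
```

```bash
python3 rel.py -.062 .0035 g
```

```text
pos [ 0.5533 -0.1356  0.0423] rot [1.7985e+02 1.6000e-01 7.4760e+01] F [-0.09  0.29 -0.13] M [-0.01 -0.07  0.02] w 0.0291
gauge xy mm [ 33.28 161.42] F gauge [-0.16  0.25]
tool shift cm -15.8 -9.52
```

Still closing, so I'll wait and then lift.

Emit:
servo_tool([
  [0,[0,0,0],[0,0,0]],
  [0,[0,0,0],[0,0,0]],
  [0,[0,0,0],[0,0,0]],
  [0,[0,0,0],[0,0,0]],
])

```text
time_s: 4.75
tool_pos: [0.5531, -0.1355, 0.0423]
tool_rot: [179.9, 0.2, 74.8]
force: [-0.2, 0.6, -0.5]
grip_width: 0.0186
```

```bash
python3 rel.py -.062 .0035 g
```

```text
pos [ 0.5531 -0.1355  0.0423] rot [1.7988e+02 1.7000e-01 7.4760e+01] F [-0.2   0.63 -0.45] M [ 0.01 -0.07 -0.01] w 0.0186
gauge xy mm [ 33.01 161.43] F gauge [-0.36  0.56]
tool shift cm -15.8 -9.49
```

Emit:
servo_tool([
  [0,[0,0,-1],[0,0,0]],
  [0,[0,0,-2],[0,0,0]],
  [0,[0,0,-2],[0,0,0]],
  [0,[0,0,-2],[0,0,0]],
  [0,[0,0,0],[0,0,0]],
  [0,[0,0,0],[0,0,0]],
])

```text
time_s: 5.25
tool_pos: [0.5502, -0.1345, 0.1138]
tool_rot: [-179.7, 0.1, 74.8]
force: [-0.7, 0.6, -2.5]
grip_width: 0.019
```

```bash
python3 rel.py -.062 .0035 g
```

```text
pos [ 0.5502 -0.1345  0.1138] rot [-1.7974e+02  1.3000e-01  7.4790e+01] F [-0.69  0.59 -2.54] M [-0.05  0.    0.02] w 0.019
gauge xy mm [ 29.94 161.64] F gauge [-0.82  0.39]
tool shift cm -15.81 -9.19
```

The pin is held, with about 2 N of extra weight on the wrist. Next I'll carry it above the slot's mouth.

Emit:
servo_tool([
  [0,[-2.2,-1.3,0],[0,0,0]],
  [0,[-2.2,-1.3,0],[0,0,0]],
  [0,[-2.2,-1.3,0],[0,0,0]],
  [0,[-2.2,-1.3,0],[0,0,0]],
  [0,[-2.2,-1.3,0],[0,0,0]],
  [0,[-2.2,-1.3,0],[0,0,0]],
  [0,[-1.5,-1,0],[0,0,0]],
  [0,[0,0,0],[0,0,0]],
  [0,[0,0,0],[0,0,0]],
])

```text
time_s: 6.0
tool_pos: [0.4164, -0.2534, 0.1036]
tool_rot: [-179.1, -0.2, 75.0]
force: [0.5, 1.1, -1.9]
grip_width: 0.0186
```

```bash
python3 rel.py -.062 .0035 g
```

```text
pos [ 0.4164 -0.2534  0.1036] rot [-179.06   -0.23   75.03] F [ 0.47  1.14 -1.93] M [ 0.   -0.11 -0.05] w 0.0186
gauge xy mm [-67.94  11.8 ] F gauge [0.16 1.22]
tool shift cm -0.83 0.59
```

Emit:
servo_tool([
  [0,[-0.45,0.3,-0.2],[-0.9,-0.2,0.2]],
  [0,[-0.4,0.3,0],[0,0,0]],
  [0,[0,0,0],[0,0,0]],
  [0,[0,0,0],[0,0,0]],
])

```text
time_s: 6.33
tool_pos: [0.4213, -0.2615, 0.1037]
tool_rot: [-179.9, -0.1, 75.0]
force: [-0.2, 0.6, -1.3]
grip_width: 0.0187
```

```bash
python3 rel.py -.062 .0035 g; python3 - <<'E'
from h import *
import pickle
o=env.get_obs(); c=cam('wrist'); s=cam('side'); pickle.dump((o,c,s),open('c2.pkl','wb'))
w=c['image'][180:384,150:360]; a=cv2.resize(w,None,fx=2.4,fy=2.4,interpolation=cv2.INTER_CUBIC)
b=cv2.resize(s['image'][170:252,225:325],None,fx=4.5,fy=4.5,interpolation=cv2.INTER_CUBIC)
H=max(a.shape[0],b.shape[0]); cv2.imwrite('pics/g.png',np.hstack([cv2.copyMakeBorder(i,0,H-i.shape[0],0,0,0) for i in(a,b)])[:600,:954])
x=cv2.imread('pics/g.png'); cv2.imwrite('pics/g.png',cv2.resize(x,None,fx=.83,fy=.83)); print(x.shape)
E
```

```text
pos [ 0.4213 -0.2615  0.1037] rot [-1.7993e+02 -1.3000e-01  7.5010e+01] F [-0.25  0.55 -1.33] M [-0.01 -0.06  0.05] w 0.0187
gauge xy mm [-61.11   5.3 ] F gauge [-0.38  0.47]
tool shift cm -0.18 -0.09
(490, 954, 3)
```

View pics/g.png

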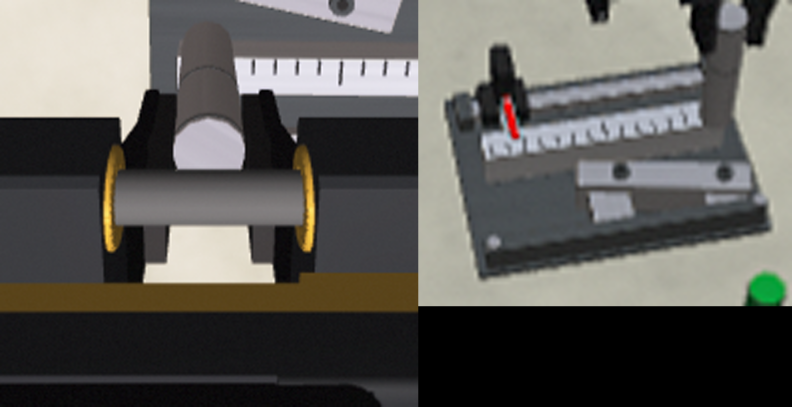

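Pin 8 of my count (pics/g): it hangs upright over the mouth, above the fence end and clear of the jaw. Lowering slowly.

Emit:
servo_tool([
  [0,[-0.18,-0.1,0.5],[0,0,0]],
  [0,[0,0,0.5],[0,0,0]],
  [0,[0,0,0.5],[0,0,0]],
  [0,[0,0,0],[0,0,0]],
  [0,[0,0,0],[0,0,0]],
])

```text
time_s: 6.85
tool_pos: [0.4205, -0.2617, 0.0869]
tool_rot: [-179.9, -0.2, 75.2]
force: [0.4, -0.6, -1.8]
grip_width: 0.0187
```

```bash
python3 rel.py -.062 .0035 g
```

```text
pos [ 0.4205 -0.2617  0.0869] rot [-1.7992e+02 -1.6000e-01  7.5170e+01] F [ 0.43 -0.62 -1.83] M [-0.11 -0.12  0.  ] w 0.0187
gauge xy mm [-61.88   4.88] F gauge [ 0.57 -0.49]
tool shift cm -0.14 -0.01
```

Emit:
servo_tool([
  [0,[-0.15,0,0.5],[0,-0.2,0.3]],
  [0,[0,0,0.5],[0,0,0]],
  [0,[0,0,0.5],[0,0,0]],
  [0,[0,0,0.5],[0,0,0]],
  [0,[0,0,0.5],[0,0,0]],
  [0,[0,0,0],[0,0,0]],
  [0,[0,0,0],[0,0,0]],
])

```text
time_s: 7.43
tool_pos: [0.4196, -0.263, 0.0586]
tool_rot: [-179.9, 0.0, 74.8]
force: [1.1, -0.3, -0.9]
grip_width: 0.0187
```

```bash
python3 rel.py -.062 .0035 g
```

```text
pos [ 0.4196 -0.263   0.0586] rot [-1.7986e+02  4.0000e-02  7.4820e+01] F [ 1.12 -0.32 -0.94] M [-0.04 -0.11 -0.02] w 0.0187
gauge xy mm [-62.37   3.33] F gauge [ 1.17 -0.02]
tool shift cm 0.02 0.04
```

Emit:
servo_tool([
  [0,[0,0,0.3],[0,0,0]],
  [0,[0,0,0.2],[0,0,0]],
  [0,[0,0,0.1],[0,0,0]],
  [0,[0,0,0],[0,0,0]],
  [0,[0,0,0],[0,0,0]],
])

```text
time_s: 7.85
tool_pos: [0.4199, -0.2632, 0.0523]
tool_rot: [-179.9, 0.1, 74.8]
force: [-0.8, -0.5, -2.0]
grip_width: 0.0186
```

```bash
python3 rel.py -.062 .0035 g
```

```text
pos [ 0.4199 -0.2632  0.0523] rot [-1.799e+02  5.000e-02  7.482e+01] F [-0.8  -0.51 -2.03] M [-0.02 -0.07  0.01] w 0.0186
gauge xy mm [-61.96   3.22] F gauge [-0.64 -0.7 ]
tool shift cm 0.03 -0.0
```

Emit:
servo_tool([
  [0,[0,0,0.1],[0,0,0]],
  [0,[0,0,0.08],[0,0,0]],
  [0,[0,0,0],[0,0,0]],
  [0,[0,0,0],[0,0,0]],
])

```text
time_s: 8.18
tool_pos: [0.4203, -0.2635, 0.0508]
tool_rot: [-180.0, 0.1, 74.8]
force: [0.8, -0.3, -2.7]
grip_width: 0.0188
```

```bash
python3 rel.py -.062 .0035 g
```

```text
pos [ 0.4203 -0.2635  0.0508] rot [-1.7995e+02  7.0000e-02  7.4820e+01] F [ 0.85 -0.28 -2.67] M [-0.05 -0.09 -0.  ] w 0.0188
gauge xy mm [-61.59   3.04] F gauge [ 0.89 -0.05]
tool shift cm 0.05 -0.04
```

Emit:
servo_tool([
  [0,[0,0,0.08],[0,0,0]],
  [0,[0,0,0.05],[0,0,0]],
  [0,[0,0,0],[0,0,0]],
])

```text
time_s: 8.43
tool_pos: [0.4207, -0.2639, 0.0505]
tool_rot: [180.0, 0.1, 74.8]
force: [-0.5, -0.1, -2.2]
grip_width: 0.0191
```

```bash
python3 rel.py -.062 .0035 g
```

```text
pos [ 0.4207 -0.2639  0.0505] rot [1.800e+02 1.100e-01 7.481e+01] F [-0.55 -0.07 -2.2 ] M [ 0.05 -0.09 -0.  ] w 0.0191
gauge xy mm [-61.08   2.79] F gauge [-0.51 -0.21]
tool shift cm 0.07 -0.09
```

Emit:
servo_tool([
  [0,[0,0,0.1],[0,0,0]],
  [0,[0,0,0.1],[0,0,0]],
  [0,[0,0,0],[0,0,0]],
])

```text
time_s: 8.68
tool_pos: [0.4213, -0.2646, 0.0506]
tool_rot: [179.9, 0.2, 74.8]
force: [-0.2, 0.3, -2.5]
grip_width: 0.019
```

```bash
python3 rel.py -.062 .0035 g
```

```text
pos [ 0.4213 -0.2646  0.0506] rot [179.93   0.19  74.81] F [-0.18  0.32 -2.52] M [-0.01 -0.08 -0.  ] w 0.019
gauge xy mm [-60.3    2.29] F gauge [-0.26  0.26]
tool shift cm 0.12 -0.17
```

Emit:
servo_tool([
  [0,[0.1,-0.1,0.15],[0,0,0]],
  [0,[0,0,0.2],[0,0,0]],
  [0,[0,0,0.2],[0,0,0]],
])

```text
time_s: 8.93
tool_pos: [0.4223, -0.2656, 0.0502]
tool_rot: [179.7, 0.4, 74.8]
force: [-5.3, 2.7, 16.4]
grip_width: 0.0185
```

```bash
python3 rel.py -.062 .0035 g
```

```text
pos [ 0.4223 -0.2656  0.0502] rot [179.72   0.41  74.78] F [-5.29  2.74 16.4 ] M [0.86 1.65 0.04] w 0.0185
gauge xy mm [-59.05   1.55] F gauge [-5.83  1.25]
tool shift cm 0.2 -0.3
```

The pin is touching the plate at TCP z 0.0502. I'll relieve the pressure and straighten up.

Emit:
servo_tool([
  [0,[0,0,-0.1],[0.3,0.4,0]],
  [0,[0,0,0],[0,0,0]],
  [0,[0,0,0],[0,0,0]],
])

```text
time_s: 9.18
tool_pos: [0.4226, -0.2657, 0.0514]
tool_rot: [180.0, 0.0, 74.8]
force: [-0.1, -0.5, -1.0]
grip_width: 0.0189
```

```bash
python3 rel.py -.062 .0015 g
```

```text
pos [ 0.4226 -0.2657  0.0514] rot [1.7997e+02 3.0000e-02 7.4780e+01] F [-0.11 -0.5  -1.01] M [ 0.  -0.1 -0. ] w 0.0189
gauge xy mm [-58.73   1.52] F gauge [ 0.02 -0.52]
tool shift cm -0.0 -0.33
```

Emit:
servo_tool([
  [0,[-0.1,0,0],[0,0,0]],
  [0,[-0.1,0,0],[0,0,0]],
  [0,[0,0,0],[0,0,0]],
])

```text
time_s: 9.43
tool_pos: [0.4218, -0.267, 0.0503]
tool_rot: [-180.0, -0.0, 74.8]
force: [-0.6, 0.6, 2.0]
grip_width: 0.019
```

```bash
python3 rel.py -.062 .0 g
```

```text
pos [ 0.4218 -0.267   0.0503] rot [-1.7998e+02 -5.0000e-02  7.4800e+01] F [-0.63  0.6   1.96] M [ 0.22  0.06 -0.02] w 0.019
gauge xy mm [-59.17   0.09] F gauge [-0.76  0.42]
tool shift cm -0.01 -0.28
```

Emit:
servo_tool([
  [0,[-0.1,0,-0.05],[0,0,0]],
  [0,[-0.05,0,0],[0,0,0]],
  [0,[0,0,0],[0,0,0]],
])

```text
time_s: 9.68
tool_pos: [0.4217, -0.2673, 0.0503]
tool_rot: [-180.0, -0.2, 74.8]
force: [0.0, 2.1, -0.9]
grip_width: 0.0185
```

```bash
python3 rel.py -.062 .0 g
```

```text
pos [ 0.4217 -0.2673  0.0503] rot [-1.7995e+02 -1.6000e-01  7.4820e+01] F [ 0.03  2.15 -0.91] M [ 0.25 -0.06  0.02] w 0.0185
gauge xy mm [-59.23  -0.22] F gauge [-0.53  2.08]
tool shift cm 0.02 -0.28
```

Fence contact is at y ≈ -0.2 in my gauge estimate, so the location is good. I'll back off slightly and slide toward the narrow end.

Emit:
servo_tool([
  [0,[0.08,0,-0.05],[0,-0.1,0]],
  [0,[0,0.5,0],[0,0,0]],
  [0,[0,0.5,0],[0,0,0]],
  [0,[0,0.5,0],[0,0,0]],
  [0,[0,0.5,0],[0,0,0]],
  [0,[0,0,0],[0,0,0]],
  [0,[0,0,0],[0,0,0]],
])

```text
time_s: 10.27
tool_pos: [0.4411, -0.2723, 0.0504]
tool_rot: [-179.7, -0.0, 74.8]
force: [-2.3, 0.8, 1.4]
grip_width: 0.0186
```

```bash
python3 rel.py -.014 .0 g
```

```text
pos [ 0.4411 -0.2723  0.0504] rot [-1.7968e+02 -1.0000e-02  7.4810e+01] F [-2.32  0.79  1.37] M [0.34 0.66 0.03] w 0.0186
gauge xy mm [-39.16   0.  ] F gauge [-2.45  0.15]
tool shift cm -0.0 2.52
```

Emit:
servo_tool([
  [0,[0.03,0,-0.08],[-0.3,0,0]],
  [0,[0,0.4,0],[0,0,0]],
  [0,[0,0.4,0],[0,0,0]],
  [0,[0,0.4,0],[0,0,0]],
  [0,[0,0,0],[0,0,0]],
  [0,[0,0,0],[0,0,0]],
])

```text
time_s: 10.77
tool_pos: [0.4553, -0.2762, 0.0506]
tool_rot: [179.8, 0.0, 74.8]
force: [-0.6, 0.5, -2.4]
grip_width: 0.0186
```

```bash
python3 rel.py -.014 .0 g
```

```text
pos [ 0.4553 -0.2762  0.0506] rot [179.81   0.    74.8 ] F [-0.57  0.52 -2.39] M [ 0.   -0.03  0.02] w 0.0186
gauge xy mm [-24.43  -0.  ] F gauge [-0.69  0.35]
tool shift cm 0.0 1.04
```

Free so far at x = -24.4 mm. I'll use small steps from here.

Emit:
servo_tool([
  [0,[0,0.2,0],[0.2,0,0]],
  [0,[0,0.2,0],[0,0,0]],
  [0,[0,0.1,0],[0,0,0]],
  [0,[0,0,0],[0,0,0]],
])

```text
time_s: 11.1
tool_pos: [0.4607, -0.2777, 0.0505]
tool_rot: [-180.0, 0.0, 74.8]
force: [-0.1, -0.0, -1.9]
grip_width: 0.0186
```

```bash
python3 rel.py -.014 .0 g
```

```text
pos [ 0.4607 -0.2777  0.0505] rot [-179.98    0.     74.8 ] F [-0.09 -0.04 -1.91] M [ 0.01 -0.08  0.03] w 0.0186
gauge xy mm [-18.84  -0.05] F gauge [-0.07 -0.06]
tool shift cm 0.0 0.48
```

Emit:
servo_tool([
  [0,[0,0.12,0],[0,0,0]],
  [0,[0,0.12,0],[0,0,0]],
  [0,[0,0,0],[0,0,0]],
])

```text
time_s: 11.35
tool_pos: [0.4623, -0.2782, 0.0504]
tool_rot: [-179.9, -0.0, 74.8]
force: [-0.7, 0.4, -2.0]
grip_width: 0.0187
```

```bash
python3 rel.py -.014 .0 g
```

```text
pos [ 0.4623 -0.2782  0.0504] rot [-179.86   -0.     74.8 ] F [-0.7   0.42 -2.04] M [ 0.04 -0.03  0.03] w 0.0187
gauge xy mm [-17.2  -0.1] F gauge [-0.78  0.23]
tool shift cm 0.01 0.32
```

Emit:
servo_tool([
  [0,[0,0.12,0],[0,0,0]],
  [0,[0,0.12,0],[0,0,0]],
  [0,[0,0,0],[0,0,0]],
])

```text
time_s: 11.6
tool_pos: [0.4627, -0.2784, 0.0504]
tool_rot: [-179.6, -0.0, 74.8]
force: [-0.6, 0.7, -0.6]
grip_width: 0.0188
```

```bash
python3 rel.py -.014 .0 g
```

```text
pos [ 0.4627 -0.2784  0.0504] rot [-179.6    -0.     74.78] F [-0.65  0.65 -0.65] M [0.18 0.29 0.01] w 0.0188
gauge xy mm [-16.78  -0.17] F gauge [-0.8   0.46]
tool shift cm 0.02 0.28
```

Resistance begins at x ≈ -17. I'll push with the last row active so the force can be read.

Emit:
servo_tool([
  [0,[0,0.1,-0.03],[-0.4,0,0]],
  [0,[0,0.15,0],[0,0,0]],
])

```text
time_s: 11.77
tool_pos: [0.4632, -0.2786, 0.0504]
tool_rot: [-179.8, -0.0, 74.8]
force: [-5.7, 1.9, 4.6]
grip_width: 0.019
```

```bash
python3 rel.py -.014 .0 g
```

```text
pos [ 0.4632 -0.2786  0.0504] rot [-1.7979e+02 -2.0000e-02  7.4760e+01] F [-5.68  1.9   4.58] M [0.53 1.47 0.08] w 0.019
gauge xy mm [-16.22  -0.21] F gauge [-5.98  0.34]
tool shift cm 0.02 0.22
```

Emit:
servo_tool([
  [0,[0,0.12,-0.04],[-0.2,0,0]],
  [0,[0,0.12,-0.02],[0,0,0]],
  [0,[0,0.12,0],[0,0,0]],
])

```text
time_s: 12.02
tool_pos: [0.4633, -0.2786, 0.0504]
tool_rot: [-179.6, -0.0, 74.7]
force: [-5.8, 2.0, 3.9]
grip_width: 0.0191
```

```bash
python3 rel.py -.014 .0 g
```

```text
pos [ 0.4633 -0.2786  0.0504] rot [-1.796e+02 -4.000e-02  7.473e+01] F [-5.84  2.02  3.85] M [0.59 1.52 0.02] w 0.0191
gauge xy mm [-16.05  -0.23] F gauge [-6.17  0.42]
tool shift cm 0.02 0.21
```

Emit:
servo_tool([
  [0,[0,0.12,-0.06],[-0.4,0,0]],
  [0,[0,0.16,-0.03],[0,0,0]],
  [0,[0,0.16,0],[0,0,0]],
  [0,[0,0.16,0],[0,0,0]],
])

```text
time_s: 12.35
tool_pos: [0.4638, -0.2788, 0.0504]
tool_rot: [-179.4, -0.1, 74.7]
force: [-7.0, 2.0, 4.4]
grip_width: 0.019
```

```bash
python3 rel.py -.014 .0 g
```

```text
pos [ 0.4638 -0.2788  0.0504] rot [-1.7935e+02 -8.0000e-02  7.4680e+01] F [-6.99  2.01  4.37] M [ 0.71  1.77 -0.03] w 0.019
gauge xy mm [-15.6   -0.27] F gauge [-7.27  0.11]
tool shift cm 0.03 0.16
```

Emit:
servo_tool([
  [0,[0,0.08,-0.06],[-0.5,0,0]],
  [0,[0,0.08,0],[-0.4,0,0]],
  [0,[0,0.08,0],[-0.3,0,0]],
])

```text
time_s: 12.6
tool_pos: [0.4635, -0.2787, 0.0504]
tool_rot: [179.7, -0.1, 74.7]
force: [-4.5, 1.5, 2.6]
grip_width: 0.0183
```

```bash
python3 rel.py -.014 .0 g
```

```text
pos [ 0.4635 -0.2787  0.0504] rot [ 1.7975e+02 -1.1000e-01  7.4670e+01] F [-4.54  1.53  2.59] M [0.56 1.54 0.01] w 0.0183
gauge xy mm [-15.86  -0.22] F gauge [-4.78  0.29]
tool shift cm 0.02 0.19
```

Emit:
servo_tool([
  [0,[0.08,0.05,0],[0,0,0]],
])

```text
time_s: 12.68
tool_pos: [0.4635, -0.2784, 0.0504]
tool_rot: [179.8, -0.1, 74.6]
force: [-4.6, -0.5, 1.7]
grip_width: 0.019
```

```bash
python3 rel.py -.014 .0 g
```

```text
pos [ 0.4635 -0.2784  0.0504] rot [ 1.7978e+02 -7.0000e-02  7.4650e+01] F [-4.61 -0.46  1.74] M [-0.05  1.24  0.07] w 0.019
gauge xy mm [-15.96   0.04] F gauge [-4.33 -1.66]
tool shift cm -0.0 0.2
```

Emit:
servo_tool([
  [0,[-0.08,0.05,0],[0,0,0]],
])

```text
time_s: 12.77
tool_pos: [0.4634, -0.2788, 0.0504]
tool_rot: [179.8, -0.1, 74.6]
force: [-4.9, 2.4, 2.2]
grip_width: 0.0188
```

```bash
python3 rel.py -.014 .0 g
```

```text
pos [ 0.4634 -0.2788  0.0504] rot [ 1.7983e+02 -9.0000e-02  7.4640e+01] F [-4.92  2.44  2.21] M [0.99 1.17 0.01] w 0.0188
gauge xy mm [-15.96  -0.45] F gauge [-5.39  1.07]
tool shift cm 0.05 0.2
```

It's blocked both ways in y, so it is wedged. One firmer push, kept straight.

Emit:
servo_tool([
  [0,[0.02,0.18,-0.03],[0,0,0]],
  [0,[0,0.18,-0.02],[-0.2,0,0]],
  [0,[0,0.18,0],[-0.3,0,0]],
  [0,[0,0.18,0],[-0.3,0,0]],
])

```text
time_s: 13.1
tool_pos: [0.4639, -0.2787, 0.0504]
tool_rot: [179.9, -0.2, 74.6]
force: [-8.0, 3.4, 6.5]
grip_width: 0.0187
```

```bash
python3 rel.py -.014 .0 g
```

```text
pos [ 0.4639 -0.2787  0.0504] rot [ 1.7985e+02 -1.5000e-01  7.4610e+01] F [-7.99  3.38  6.48] M [0.76 2.25 0.02] w 0.0187
gauge xy mm [-15.46  -0.18] F gauge [-8.6   1.16]
tool shift cm 0.02 0.15
```

Emit:
servo_tool([
  [0,[0,0.16,-0.04],[-0.2,0,0]],
  [0,[0,0.16,-0.02],[-0.2,0,0]],
  [0,[0,0.12,0],[-0.2,0,0]],
])

```text
time_s: 13.35
tool_pos: [0.4638, -0.2786, 0.0504]
tool_rot: [179.8, -0.2, 74.6]
force: [-7.2, 2.4, 5.2]
grip_width: 0.0189
```

```bash
python3 rel.py -.014 .0 g
```

```text
pos [ 0.4638 -0.2786  0.0504] rot [179.79  -0.2   74.59] F [-7.18  2.37  5.16] M [ 0.67  1.78 -0.04] w 0.0189
gauge xy mm [-15.6   -0.11] F gauge [-7.55  0.41]
tool shift cm 0.01 0.16
```

Now release with no motion.

Emit:
servo_tool([
  [0.3,[0,0,0],[0,0,0]],
  [0.5,[0,0,0],[0,0,0]],
  [0.6,[0,0,0],[0,0,0]],
  [0.6,[0,0,0],[0,0,0]],
  [0.6,[0,0,0],[0,0,0]],
  [0.6,[0,0,0],[0,0,0]],
])

```text
time_s: 13.85
tool_pos: [0.4718, -0.2814, 0.0533]
tool_rot: [178.8, -0.1, 74.6]
force: [1.1, -0.8, -0.2]
grip_width: 0.0485
```

```bash
python3 rel.py -.014 .0 g; python3 - <<'E'
from h import *
import pickle
s=cam('side'); o=env.get_obs(); pickle.dump((o,s),open('c3.pkl','wb'))
cv2.imwrite('pics/h.png',cv2.resize(s['image'][165:255,225:325],None,fx=5,fy=5,interpolation=cv2.INTER_CUBIC))
E
```

```text
pos [ 0.4718 -0.2814  0.0533] rot [ 1.788e+02 -9.000e-02  7.462e+01] F [ 1.07 -0.77 -0.22] M [-0.02 -0.02 -0.02] w 0.0485
gauge xy mm [-7.13 -0.73] F gauge [ 1.24 -0.46]
tool shift cm 0.07 -0.69
```

View pics/h.png

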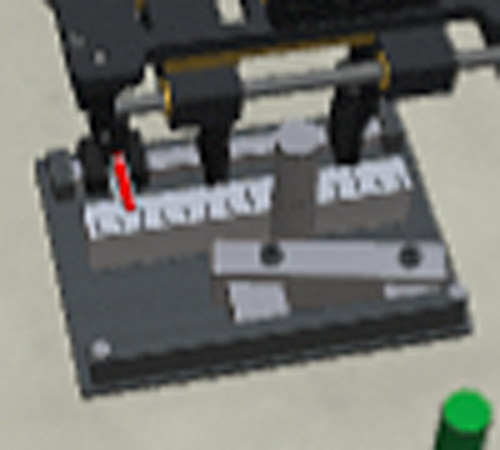

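The pin stands upright at (300,138)–(295,220), between fence and jaw, with the fingers clear. The tool crept 8 mm forward on release, so I'll re-centre and then lift.

```bash
python3 - <<'E'
from h import *
import pickle
o,c=pickle.load(open('c3.pkl','rb'))
w=onz(c,(225+299/5,165+139/5),.098)[:2]; y=np.radians(-15.2); R=np.array([[np.cos(y),-np.sin(y)],[np.sin(y),np.cos(y)]])
print(w,(R.T@(w-[.4789,-.2826])).round(4))
E
```

```text
[ 0.46363061 -0.27542805] [-0.0166  0.0029]
```

Emit:
servo_tool([
  [0.65,[0,-0.3,0],[0.5,0,0]],
  [0.65,[0,-0.25,0],[0,0,0]],
  [0.65,[0,0,0],[0,0,0]],
])

```text
time_s: 14.15
tool_pos: [0.4666, -0.28, 0.0533]
tool_rot: [179.3, -0.1, 74.6]
force: [-0.0, -0.2, 0.5]
grip_width: 0.0559
```

```bash
python3 rel.py -.0155 .0 g
```

```text
pos [ 0.4666 -0.28    0.0533] rot [ 1.793e+02 -9.000e-02  7.463e+01] F [-0.04 -0.15  0.48] M [-0.04 -0.1   0.01] w 0.0559
gauge xy mm [-12.6  -0.7] F gauge [ 0.   -0.16]
tool shift cm 0.07 -0.29
```

Emit:
servo_tool([
  [0.65,[0,-0.1,-1],[0.5,0,0]],
  [0.65,[0,0,-2],[0,0,0]],
  [0.65,[0,0,-2],[0,0,0]],
  [0.65,[0,0,-2],[0,0,0]],
  [0.65,[0,0,-2],[0,0,0]],
  [0.65,[0,0,-2],[0,0,0]],
  [0.65,[-2,2.2,0],[0,0,0]],
  [0.65,[-2,2.2,0],[0,0,0]],
  [0.65,[-2,2.2,0],[0,0,0]],
  [0.65,[0,0,0],[0,0,0]],
  [0.65,[0,0,0],[0,0,0]],
])

```text
time_s: 15.07
tool_pos: [0.5129, -0.3564, 0.168]
tool_rot: [179.9, -0.0, 74.7]
force: [0.9, 1.4, -0.8]
grip_width: 0.0565
```

```bash
python3 rel.py .0545 -.062 g; python3 - <<'E'
from h import *
import pickle
o=env.get_obs(); c=cam('wrist'); s=cam('side'); q=cam('scene'); pickle.dump((o,c,s,q),open('c4.pkl','wb'))
cv2.imwrite('pics/i.png',cv2.resize(c['image'],(800,600)))
E
```

```text
pos [ 0.5129 -0.3564  0.168 ] rot [ 1.7991e+02 -4.0000e-02  7.4720e+01] F [ 0.88  1.44 -0.79] M [ 0.02 -0.1  -0.04] w 0.0565
gauge xy mm [ 52.2 -62.3] F gauge [0.47 1.62]
tool shift cm 0.03 0.23
```

View pics/i.png

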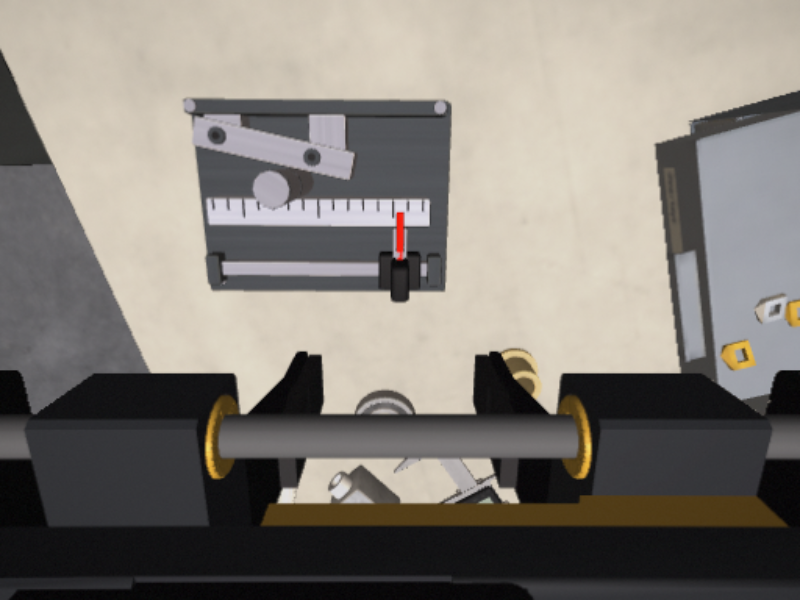

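The wrist view shows the pin top at (272,188), the red bar at x≈400 (rows 212–258), the black grip at (400,262–300), and the fence corners at (207,200), (430,200), (430,225) and (210,227).

```bash
python3 - <<'E'
from h import *
import pickle
o,c,s,q=pickle.load(open('c4.pkl','rb')); im=c['image']; f=.64
P=lambda p,z: onz(c,(p[0]*f,p[1]*f),z,o)[:2]
W=np.array([P(p,.036) for p in[(207,199.5),(430,199.5),(430,226),(209,227)]])
print([np.linalg.norm(W[i]-W[(i+1)%4]).round(4) for i in range(4)])
L=W[1]-W[0]+W[2]-W[3]; yaw=np.arctan2(L[1],L[0]); R=np.array([[np.cos(yaw),-np.sin(yaw)],[np.sin(yaw),np.cos(yaw)]])
org=W.mean(0)-R@[0,-.019]; print('yaw',np.degrees(yaw),org)
G=lambda w:(R.T@(w-org)*1000).round(1)
hsv=cv2.cvtColor(im,cv2.COLOR_BGR2HSV); m=cv2.inRange(hsv,(0,180,120),(8,255,255)); m[:120]=0;m[180:]=0
v,u=np.nonzero(m); print('red px',u.mean()/f,v.min()/f,v.max()/f,'x at z.042',G(onz(c,(u.mean(),v.mean()),.042,o)[:2]))
for p in[(272,188),(253,188),(291,188)]: print('pin top',G(P(p,.098)))
g=cv2.cvtColor(im,cv2.COLOR_BGR2GRAY); print(g[165:195,256])
for r in(183,187): print(g[r,240:272])
for z in(.05,.06,.07,.08): print(z,'grip near edge y',G(P((400,300),z)),'far',G(P((400,262),z)))
y=np.radians(0)
E
```

```text
[np.float64(0.1485), np.float64(0.0176), np.float64(0.1496), np.float64(0.0183)]
yaw -15.051251019817807 [ 0.47865499 -0.28310125]
red px 399.2259174311926 212.5 259.375 x at z.042 [ 53.8 -31.8]
pin top [-14.5   1.1]
pin top [-24.6   1.1]
pin top [-4.3  1.1]
[ 91  51  13  11  13  14  24  34  45  50  49  47  48  49  46  46  48  46
  45  45  45  44  44  44  43  42  41  47 130 208]
[79 78 43 34 45 45 44 45 44 46 21 30 39 45 45 45 45 45 47 39 31 18 48 48
 47 47 48 48 33 77 78 77]
[207 207 207 206 206 206 207 207 207 207  19  33  38  42  44  44  44  45
  43  37  29  68 211 212 211 210 209 208 207 208 209 211]
0.05 grip near edge y [ 54.2 -75.9] far [ 54.2 -49.6]
0.06 grip near edge y [ 54.1 -72.9] far [ 54.2 -47.5]
0.07 grip near edge y [ 54.1 -69.9] far [ 54.1 -45.4]
0.08 grip near edge y [ 54. -67.] far [ 54.1 -43.2]
```

Emit:
servo_tool([
  [0.35,[0,0.15,1],[0,0,0]],
  [0.35,[0,0,2],[0,0,0]],
  [0.35,[0,0,2],[0,0,0]],
  [0.35,[0,0,2],[0,0,0]],
  [0.35,[0,0,1.5],[0,0,0]],
  [0.35,[0,0,1],[0,0,0]],
  [0.35,[0,0,0],[0,0,0]],
  [0.35,[0,0,0],[0,0,0]],
])

```text
time_s: 15.88
tool_pos: [0.5121, -0.3492, 0.068]
tool_rot: [179.9, 0.0, 75.1]
force: [0.2, -1.1, 0.1]
grip_width: 0.0307
```

```bash
python3 rel.py .0538 -.0625 g
```

```text
pos [ 0.5121 -0.3492  0.068 ] rot [1.7993e+02 3.0000e-02 7.5150e+01] F [ 0.19 -1.14  0.06] M [-0.   -0.07 -0.05] w 0.0307
gauge xy mm [ 49.49 -55.54] F gauge [ 0.49 -1.05]
tool shift cm -0.7 0.43
```

Emit:
servo_tool([
  [0.35,[-0.4,0.25,0],[0,0,0.3]],
  [0.35,[-0.3,0.2,0],[0,0,0]],
  [0.35,[0,0,0],[0,0,0]],
  [0.35,[0,0,0],[0,0,0]],
])

```text
time_s: 16.22
tool_pos: [0.5165, -0.3586, 0.0712]
tool_rot: [179.7, 0.1, 74.8]
force: [0.3, 0.2, 0.1]
grip_width: 0.0303
```

```bash
python3 rel.py .0538 -.0625 g; python3 - <<'E'
from h import *
q=cam('scene'); p=proj(q,[.513,-.356,.06]); print(p); x,y=int(p[0]),int(p[1])
w=cam('wrist')['image'][200:384,130:380]
a=cv2.resize(q['image'][y-60:y+40,x-70:x+50],None,fx=4,fy=4,interpolation=cv2.INTER_CUBIC); b=cv2.resize(w,None,fx=1.28,fy=1.28)
cv2.imwrite('pics/j.png',np.hstack([a,cv2.copyMakeBorder(b,0,400-b.shape[0],0,0,0)]))
E
```

```text
pos [ 0.5165 -0.3586  0.0712] rot [1.7968e+02 1.4000e-01 7.4840e+01] F [0.29 0.19 0.06] M [-0.03 -0.06  0.06] w 0.0303
gauge xy mm [ 56.25 -63.48] F gauge [0.23 0.26]
tool shift cm 0.1 -0.25
[263.51727224 203.69087827]
```

View pics/j.png

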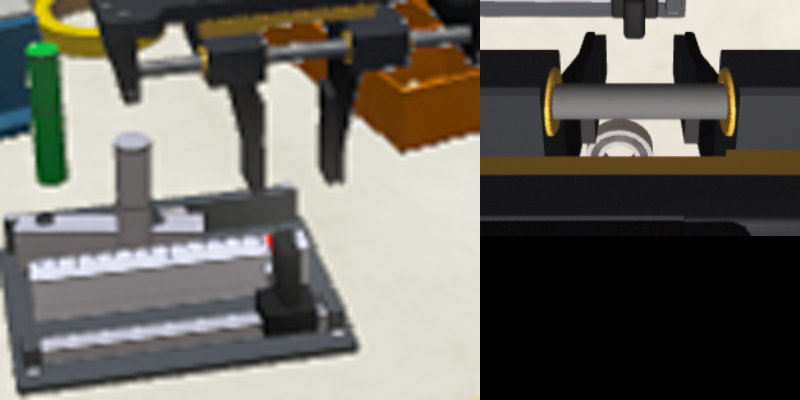

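Image 10 of 12: the fingers hang behind the grip's top in the scene view. I'll check by intersecting the scene and wrist rays.

```bash
python3 - <<'E'
from h import *
import pickle
o,c,s,q=pickle.load(open('c4.pkl','rb')); o2=env.get_obs()
yaw=np.radians(-15.05); R=np.array([[np.cos(yaw),-np.sin(yaw)],[np.sin(yaw),np.cos(yaw)]]); org=np.array([.47866,-.2831])
def tri(r):
    A=np.zeros((3,3));b=np.zeros(3)
    for o_,d in r:
        d=d/np.linalg.norm(d); M=np.eye(3)-np.outer(d,d); A+=M;b+=M@o_
    X=np.linalg.solve(A,b); return X,[np.linalg.norm((np.eye(3)-np.outer(d,d)/(d@d))@(X-o_)) for o_,d in r]
def show(n,r):
    X,e=tri(r); print(n,X.round(4),(R.T@(X[:2]-org)*1000).round(1),'err mm',np.round(np.array(e)*1000,1))
# near top edge mid: scene (286,231)?; wrist (400,300)
for v in(224,236): show('grip top scene row %d'%v,[ray(q,(263-70+287/4,203-60+v/4)),ray(c,(400*.64,(300 if v>230 else 280)*.64),o)])
show('pin top',[ray(q,(193+132/4,143+139/4)),ray(c,(272*.64,188*.64),o)])
t=o2['tool_pos']; print('TCP in scene crop',(proj(q,t)-[193,143])*4,'TCP wrist crop',(proj(c,t,o2)-[130,200])*1.28+[480,0])
for z in(.05,.06,.07): print(z,'grip now px crop expected scene',(proj(q,[*(org+R@[.054,-.074]),z])-[193,143])*4)
E
```

```text
grip top scene row 224 [ 0.5167 -0.3528  0.0685] [ 54.9 -57.4] err mm [0.8 0.8]
grip top scene row 236 [ 0.512  -0.3646  0.0691] [ 53.4 -70.1] err mm [0.7 0.7]
pin top [ 0.4646 -0.2783  0.0962] [-14.9   1. ] err mm [0.1 0.1]
TCP in scene crop [290.30181768 224.93621939] TCP wrist crop [638.75317159  28.13564123]
0.05 grip now px crop expected scene [291.2543799  271.51982994]
0.06 grip now px crop expected scene [291.26292825 254.96893529]
0.07 grip now px crop expected scene [291.27126744 238.22916606]
```

```bash
python3 - <<'E'
from h import *
import pickle
from scipy.spatial.transform import Rotation as Ro
o,c,s,q=pickle.load(open('c4.pkl','rb')); o2=env.get_obs()
Rt=Ro.from_euler('xyz',o2['tool_rot'],degrees=True).as_matrix()
for h in(0,.01,.02,.03):
    for y in(-.015,.015):
        X=o2['tool_pos']+Rt@[0,y,-h]
        print(h,y,'scene',((proj(q,X)-[193,143])*4).round(),'wrist',((proj(c,X,o2)-[130,200])*1.28+[480,0]).round())
print(o2['time_s'],o2['tool_pos'])
E
```

```text
0 -0.015 scene [262. 229.] wrist [610.  28.]
0 0.015 scene [319. 221.] wrist [667.  28.]
0.01 -0.015 scene [261. 212.] wrist [609.  36.]
0.01 0.015 scene [319. 205.] wrist [669.  36.]
0.02 -0.015 scene [261. 195.] wrist [607.  44.]
0.02 0.015 scene [319. 188.] wrist [670.  44.]
0.03 -0.015 scene [261. 177.] wrist [606.  53.]
0.03 0.015 scene [319. 170.] wrist [672.  53.]
16.3167 [ 0.51644531 -0.3585318   0.07109237]
```

With the fingers open, the tips sit about 20 mm behind the TCP because they swing on an arc. The TCP itself is over the grip, whose top is at z 0.069. Descend to TCP z ≈ 0.042 and pinch.

Emit:
servo_tool([
  [0.35,[0.1,-0.25,0.5],[0.3,0,0]],
  [0.35,[0,0,0.7],[0,0,0]],
  [0.35,[0,0,0.7],[0,0,0]],
  [0.35,[0,0,0.7],[0,0,0]],
  [0.35,[0,0,0.2],[0,0,0]],
  [0.35,[0,0,0],[0,0,0]],
], force=15)

```text
time_s: 16.82
tool_pos: [0.5139, -0.3565, 0.04]
tool_rot: [-180.0, 0.1, 74.9]
force: [0.0, 0.3, 0.3]
grip_width: 0.0304
```

```bash
python3 rel.py .0538 -.0625 g
```

```text
pos [ 0.5139 -0.3565  0.04  ] rot [-1.7997e+02  1.3000e-01  7.4860e+01] F [0.04 0.33 0.29] M [-0.07 -0.08 -0.03] w 0.0304
gauge xy mm [ 53.14 -62.14] F gauge [-0.05  0.33]
tool shift cm -0.04 0.07
```

Emit:
servo_tool([
  [0.1,[0,0.05,-0.1],[0,0,0]],
  [0.05,[0,0,0],[0,0,0]],
  [0.05,[0,0,0],[0,0,0]],
  [0.05,[0,0,0],[0,0,0]],
  [0.05,[0,0,0],[0,0,0]],
  [0.05,[0,0,0],[0,0,0]],
])

```text
time_s: 17.32
tool_pos: [0.5146, -0.3566, 0.0412]
tool_rot: [-180.0, 0.1, 74.9]
force: [1.0, 0.2, 0.4]
grip_width: 0.006
```

```bash
python3 rel.py -.015 -.0625 g
```

```text
pos [ 0.5146 -0.3566  0.0412] rot [-1.7997e+02  1.2000e-01  7.4860e+01] F [1.02 0.19 0.37] M [-0.05 -0.11  0.02] w 0.006
gauge xy mm [ 53.88 -62.07] F gauge [0.93 0.45]
tool shift cm -0.04 -6.89
```

The fingers closed to 6 mm, less than the 12 mm plate, so they missed. One look.

```bash
python3 - <<'E'
from h import *
import pickle
o=env.get_obs(); q=cam('scene');s=cam('side'); pickle.dump((o,q,s),open('c5.pkl','wb')); print(o['grip_width'])
a=cv2.resize(q['image'][130:230,190:290],None,fx=4,fy=4,interpolation=cv2.INTER_CUBIC)
b=cv2.resize(s['image'][150:250,220:320],None,fx=4,fy=4,interpolation=cv2.INTER_CUBIC)
cv2.imwrite('pics/k.png',np.hstack([a,b])); print((proj(q,o['tool_pos'])-[190,130])*4,(proj(s,o['tool_pos'])-[220,150])*4)
E
```

```text
0.0060103321232957375
[297.45536685 325.3257129 ] [107.13756693 166.03380068]
```

View pics/k.png

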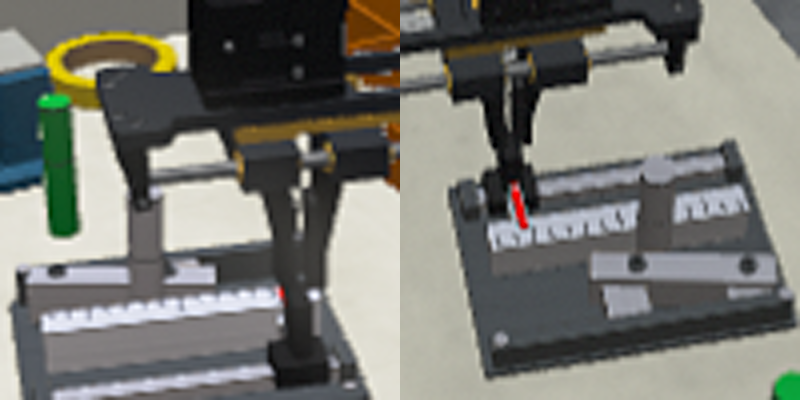

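The picture shows the fingers converging on the grip plate, but it's unclear whether they hold it. I'll close fully and test with a small slide.

Emit:
servo_tool([
  [0,[0,0,0],[0,0,0]],
  [0,[0,0,0],[0,0,0]],
  [0,[0,0,0],[0,0,0]],
  [0,[0,-0.4,0],[0,0,0]],
  [0,[0,-0.4,0],[0,0,0]],
  [0,[0,-0.4,0],[0,0,0]],
])

```text
time_s: 17.92
tool_pos: [0.503, -0.3531, 0.0413]
tool_rot: [180.0, 0.1, 74.9]
force: [0.5, 0.8, -0.0]
grip_width: 0.0005
```

```bash
python3 rel.py -.015 -.0625 g; cat > red.py <<'E'
from h import *
c=cam('side'); im=c['image']; hsv=cv2.cvtColor(im,cv2.COLOR_BGR2HSV)
m=cv2.inRange(hsv,(0,180,100),(8,255,255)); m[:185]=0; m[235:]=0; m[:,:225]=0; m[:,325:]=0
v,u=np.nonzero(m); yaw=np.radians(-15.1); R=np.array([[np.cos(yaw),-np.sin(yaw)],[np.sin(yaw),np.cos(yaw)]]); org=np.array([.4788,-.2829])
print(len(u), u.mean(),v.mean(),'pointer gauge mm',(R.T@(onz(c,(u.mean(),v.mean()),.042)[:2]-org)*1000).round(1))
E
python3 red.py
```

```text
pos [ 0.503  -0.3531  0.0413] rot [1.7998e+02 1.2000e-01 7.4900e+01] F [ 0.53  0.84 -0.03] M [-0.02 -0.06 -0.  ] w 0.0005
gauge xy mm [ 41.75 -61.76] F gauge [0.29 0.95]
tool shift cm -0.06 -5.68
15 249.4 201.8 pointer gauge mm [ 53.8 -30.5]
```

It missed: the pointer has not moved (x 53.8), and the fingers shut above the grip. The real tips therefore sit about 20 mm above the reported TCP, as both views suggested. I'll reopen, re-centre and go about 17 mm deeper, watching the force.

Emit:
servo_tool([
  [0.35,[0,0.4,-0.3],[0,0,0]],
  [0.35,[0,0.4,0],[0,0,0]],
  [0.35,[0,0.4,0],[0,0,0]],
  [0.35,[0,0,0],[0,0,0]],
  [0.35,[0,0,0],[0,0,0]],
  [0.35,[0,0,0],[0,0,0]],
])

```text
time_s: 18.47
tool_pos: [0.5148, -0.3569, 0.045]
tool_rot: [180.0, 0.1, 74.8]
force: [0.6, -0.6, 0.8]
grip_width: 0.0281
```

```bash
python3 rel.py .0538 -.0625 g
```

```text
pos [ 0.5148 -0.3569  0.045 ] rot [1.7999e+02 1.5000e-01 7.4840e+01] F [ 0.59 -0.63  0.84] M [ 0.   -0.1   0.01] w 0.0281
gauge xy mm [ 54.09 -62.31] F gauge [ 0.74 -0.45]
tool shift cm -0.02 -0.03
```

Emit:
servo_tool([
  [0.35,[0,0,0.4],[0,0,0]],
  [0.35,[0,0,0.4],[0,0,0]],
  [0.35,[0,0,0.4],[0,0,0]],
  [0.35,[0,0,0.3],[0,0,0]],
  [0.35,[0,0,0.3],[0,0,0]],
])

```text
time_s: 18.88
tool_pos: [0.5149, -0.3568, 0.0253]
tool_rot: [180.0, 0.2, 74.9]
force: [-0.2, 0.2, -0.4]
grip_width: 0.0308
```

```bash
python3 rel.py .0538 -.0625 g
```

```text
pos [ 0.5149 -0.3568  0.0253] rot [1.7998e+02 1.5000e-01 7.4860e+01] F [-0.18  0.17 -0.37] M [-0.04 -0.07  0.03] w 0.0308
gauge xy mm [ 54.22 -62.19] F gauge [-0.22  0.12]
tool shift cm -0.03 -0.04
```

No contact so far. Close on it.

Emit:
servo_tool([
  [0,[0,-0.03,0],[0,0,0]],
  [0,[0,0,0],[0,0,0]],
  [0,[0,0,0],[0,0,0]],
  [0,[0,0,0],[0,0,0]],
  [0,[0,0,0],[0,0,0]],
  [0,[0,0,0],[0,0,0]],
  [0,[0,0,0],[0,0,0]],
])

```text
time_s: 19.47
tool_pos: [0.5136, -0.3562, 0.0236]
tool_rot: [-179.9, 0.1, 74.8]
force: [0.1, 0.1, -1.8]
grip_width: 0.0119
```

```bash
python3 rel.py -.015 -.0625 g
```

```text
pos [ 0.5136 -0.3562  0.0236] rot [-1.799e+02  8.000e-02  7.481e+01] F [ 0.08  0.11 -1.81] M [-0.02 -0.11 -0.07] w 0.0119
gauge xy mm [ 52.82 -61.96] F gauge [0.05 0.13]
tool shift cm -0.05 -6.78
```

The grip is held at 11.9 mm. Slide it toward the pin.

Emit:
servo_tool([
  [0,[0,-0.2,0],[0,0,0]],
  [0,[0,-0.4,0],[0,0,0]],
  [0,[0,-0.4,0],[0,0,0]],
  [0,[0,-0.4,0],[0,0,0]],
])

```text
time_s: 19.8
tool_pos: [0.501, -0.3527, 0.0237]
tool_rot: [179.9, 0.1, 74.8]
force: [1.3, -0.4, -2.2]
grip_width: 0.0117
```

```bash
python3 rel.py -.015 -.0625 g; python3 red.py
```

```text
pos [ 0.501  -0.3527  0.0237] rot [1.7992e+02 9.0000e-02 7.4830e+01] F [ 1.3  -0.35 -2.16] M [-0.13 -0.39 -0.11] w 0.0117
gauge xy mm [ 39.67 -61.88] F gauge [ 1.34 -0.  ]
tool shift cm -0.06 -5.47
14 255.35714285714286 200.85714285714286 pointer gauge mm [ 40.  -30.5]
```

Pointer follows (40.0 mm against TCP 39.7).

Emit:
servo_tool([
  [0,[0,-0.4,0],[0,0,0]],
  [0,[0,-0.45,0],[0,0,0]],
  [0,[0,-0.45,0],[0,0,0]],
  [0,[0,-0.45,0],[0,0,0]],
  [0,[0,-0.45,0],[0,0,0]],
  [0,[0,-0.45,0],[0,0,0]],
  [0,[0,-0.45,0],[0,0,0]],
  [0,[0,-0.45,0],[0,0,0]],
])

```text
time_s: 20.52
tool_pos: [0.4623, -0.3419, 0.0236]
tool_rot: [180.0, 0.1, 74.8]
force: [1.6, 0.1, -1.9]
grip_width: 0.0117
```

```bash
python3 rel.py -.015 -.0625 g; python3 red.py
```

```text
pos [ 0.4623 -0.3419  0.0236] rot [1.7995e+02 7.0000e-02 7.4810e+01] F [ 1.6   0.1  -1.94] M [-0.13 -0.36 -0.09] w 0.0117
gauge xy mm [ -0.51 -61.56] F gauge [1.52 0.51]
tool shift cm -0.09 -1.45
14 272.7857142857143 198.85714285714286 pointer gauge mm [ -0.  -28.3]
```

Emit:
servo_tool([
  [0,[-0.05,-0.45,0],[0,0,0]],
  [0,[0,-0.45,0],[0,0,0]],
  [0,[0,-0.4,0],[0,0,0]],
  [0,[0,0,0],[0,0,0]],
  [0,[0,0,0],[0,0,0]],
])

```text
time_s: 20.98
tool_pos: [0.4468, -0.3375, 0.0236]
tool_rot: [-180.0, 0.0, 74.8]
force: [1.4, -0.0, -4.0]
grip_width: 0.0121
```

```bash
python3 rel.py -.0153 -.0625 g; python3 red.py
```

```text
pos [ 0.4468 -0.3375  0.0236] rot [-1.7995e+02  3.0000e-02  7.4800e+01] F [ 1.41 -0.01 -4.04] M [-0.03 -0.36 -0.09] w 0.0121
gauge xy mm [-16.53 -61.42] F gauge [1.36 0.36]
tool shift cm -0.11 0.12
8 278.625 195.25 pointer gauge mm [-15.6 -35.9]
```

Emit:
servo_tool([
  [0,[0,0.12,0],[0,0,0]],
  [0,[0,0,0],[0,0,0]],
  [0.15,[0,0,0],[0,0,0]],
  [0.35,[0,0,0],[0,0,0]],
  [0.35,[0,0,0],[0,0,0]],
  [0.35,[0,0,0],[0,0,0]],
  [0.35,[0,0,0],[0,0,0]],
])

```text
time_s: 21.62
tool_pos: [0.448, -0.339, 0.0245]
tool_rot: [-179.9, 0.1, 74.8]
force: [-0.0, 0.2, -0.6]
grip_width: 0.0282
```

```bash
python3 rel.py -.0153 -.0625 g
```

```text
pos [ 0.448  -0.339   0.0245] rot [-1.799e+02  1.200e-01  7.484e+01] F [-0.01  0.16 -0.56] M [-0.05 -0.05 -0.04] w 0.0282
gauge xy mm [-15.02 -62.56] F gauge [-0.05  0.15]
tool shift cm 0.01 -0.03
```

Emit:
servo_tool([
  [0.35,[0,0,-1],[0,0,0]],
  [0.35,[0,0,-1.5],[0,0,0]],
  [0.35,[0,0,-1.5],[0,0,0]],
  [0.35,[0,0,-2],[0,0,0]],
  [0.35,[0,0,-2],[0,0,0]],
  [0.35,[0,0,-2],[0,0,0]],
  [0.35,[0,0,-2],[0,0,0]],
  [0.35,[0,0,-2],[0,0,0]],
  [0.35,[0,0,0],[0,0,0]],
  [0.35,[0,0,0],[0,0,0]],
])

```text
time_s: 22.45
tool_pos: [0.4483, -0.3385, 0.1772]
tool_rot: [180.0, 0.2, 74.9]
force: [-0.7, -0.2, -0.9]
grip_width: 0.0304
```

```bash
python3 rel.py; python3 - <<'E'
from h import *
import pickle
o=env.get_obs(); c=cam('wrist'); q=cam('scene'); s=cam('side'); pickle.dump((o,c,q,s),open('c6.pkl','wb'))
a=cv2.resize(c['image'][40:200,150:350],(500,400),interpolation=cv2.INTER_CUBIC)
b=cv2.resize(q['image'][140:240,185:260],(300,400),interpolation=cv2.INTER_CUBIC)
cv2.imwrite('pics/l.png',np.hstack([a,b]))
E
```

```text
pos [ 0.4483 -0.3385  0.1772] rot [179.99   0.19  74.91] F [-0.7  -0.17 -0.91] M [-0.   -0.08 -0.04] w 0.0304
gauge xy mm [-14.9  -62.02] F gauge [-0.63 -0.35]
```

View pics/l.png

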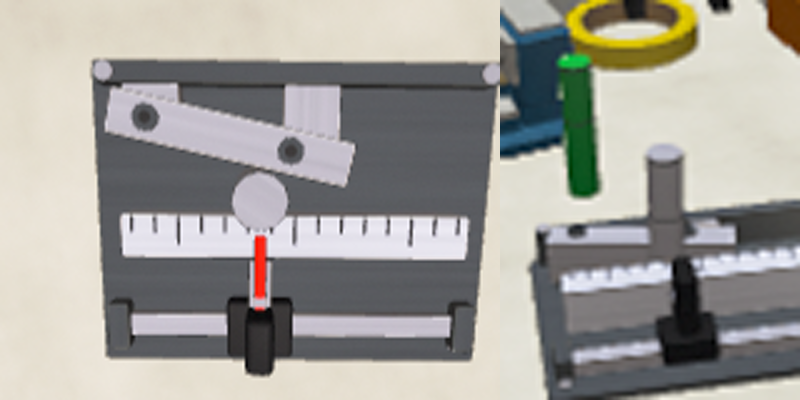

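Image 12: pin centre at column 260, red pointer at column 260, and the pin upright between jaw and fence, with nothing touching it. One numeric check, then hand in.

```bash
python3 - <<'E'
from h import *
import pickle
o,c,q,s=pickle.load(open('c6.pkl','rb'))
yaw=np.radians(-15.1); R=np.array([[np.cos(yaw),-np.sin(yaw)],[np.sin(yaw),np.cos(yaw)]]); org=np.array([.47875,-.2829])
G=lambda p,z:(R.T@(onz(c,(150+p[0]/2.5,40+p[1]/2.5),z,o)[:2]-org)*1000).round(1)
print('pin top',G((260,203),.098),'red',G((260,265),.042),'fence edge',G((121,215),.036),G((467,216),.036))
# axis in scene: top centre (664,152), lower visible centre on shaft at fence/jaw level
A=onz(q,(185+(664-500)/4,140+152/4),.098); print('scene pin top',(R.T@(A[:2]-org)*1000).round(1))
print(env.get_obs()['force'].round(2)); env.sign_off()
E
```

```text
pin top [-15.1  -0.4] red [-15.2 -29.9] fence edge [-74.7  -9.6] [73.3 -9.8]
scene pin top [-15.4  -3.8]
[-0.49 -0.38 -0.17]
the job is handed in; nothing more can be done
```

I slid the pin to its jam, about 15 mm to the wide-mouth side of the gauge origin (x ≈ -15 mm), and left it standing there. I then set the red pointer level with it, let go of everything and handed the job in at about 22.5 s.

- **Wedging:** The pin was gripped throughout the slide. I pushed it lightly several times, with up to about 8.6 N along the slot, until it stopped. A small sideways test was blocked both ways. From assumed friction, I put the force on fence and jaw at very roughly 8–17 N each.
- **Last picture:** The pin top was at x ≈ -15.1 mm, y ≈ -0.4 mm and the pointer at x ≈ -15.2 mm, so they agree to well under 5 mm. The pin looked upright and the gripper was well clear above.

**What disagreed or could not be checked:**
- **Contact forces:** I could not measure the forces on fence and jaw directly, so I don't know how firmly the pin stayed wedged after release.
- **Tool creep:** When I opened the gripper, the tool crept about 8 mm forward. The pin's measured position stayed the same to within about 1 mm.
- **Camera mismatch:** The scene camera put the pin top about 3.4 mm to one side of the wrist camera's figure. I trusted the wrist view, which also placed the fence correctly.
- **Pointer grip:** The first pinch closed above the knob without touching it, because the fingertips sat about 20 mm higher than the reported tool point. A deeper second pinch held.

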